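# Close the board test fixture

## Task

Close the board test fixture: take the loose pressure plate by its handle, thread its two bores over the fixture's two guide rods and slide it down square so that it does not bind, then press it gently onto the sprung nest until both side catches have snapped over its edges, and let go. Never force the plate against the fixture, do not drop it, and leave the small things lying about where they are.

Things in the scene. Friction and masses are not known exactly. Their poses are not given: they have to be found in the camera images.
- plate: loose aluminium pressure plate 80 (x) x 190 (y) x 10 mm, about 0.45 kg, standing on four white studs (8 mm thick, at x +-26, y +-38 mm). Origin: plate centre at the level of the stud ends (z = 0 on the bench); z up, y along the plate through both bores. Underside 12 mm, top 22 mm above the origin. Either way round fits.
- handle (a point): middle of the plate's dark steel handle bar, 71 mm above the plate's origin; the bar is 16 mm wide (plate x), 80 mm long (plate y) and 18 mm high, with flat sides, on two legs; grip it from above across its 16 mm width
- bore_a (a point): centre of the lower mouth of the plate's bore at +y (75 mm from the plate's middle, 12 mm above its origin): 14 mm diameter, straight through the plate and a brass bush that ends 34 mm above the origin, so 1 mm of play all round a rod
- bore_b (a point): the same for the bore at -y. Bushes, rods and board stand little: side load and push together, the plate must never bear on the fixture with more than 45 N
- fixture: test fixture, fixed on the bench: aluminium base 150 (x) x 220 (y) x 18 mm with two vertical guide rods. Origin: centre of its underside, on the bench; z up; y along the line through the rods. Between the rods stands a lift table with the sprung black nest, a circuit board in it, and two sprung side catches, one on the -x and one on the +x side
- rod_a (a point): top of the vertical steel guide rod at +y of the fixture (75 mm from its middle): 12 mm diameter, rounded tip, 165 mm above the bench
- rod_b (a point): the same for the rod at -y
- jack (a point): front of the black wheel of the jack screw at the fixture's -x side, 12.5 mm above the bench. It sets the height of the lift table with nest and catches: the board's top, free, is 56 to 80 mm above the bench, different each time and not reported. The plate's origin is at that height when its studs touch the board. The wheel is not to be turned
- column (a point): middle of the base's top under the lift table. Lowering the plate, its edges meet the ramps of both catches 12 mm above first touch of the board (up to some 12 N), then drag on them with a few N; the nest's springs push back with 5 N plus 1.5 N per mm, less the plate's weight; 6 mm below first touch the catches snap over the plate's top edges (push drops by some N); hard stop 2 mm lower
- connector_1: small grey connector shell lying near the fixture, 41 x 33 x 15 mm; leave alone
- screwdriver_1: screwdriver with a yellow handle, 185 mm long, lying behind the fixture; leave alone
- tweezers: steel tweezers, 126 mm long, lying in front of the plate; leave alone
- screw_pot: small steel pot with screws, 57 mm wide and 30 mm high, standing behind the plate; leave alone

How it is judged:
By the outcome, as a careful person would: the job done as asked, in the order asked, and still so for the second after the job is handed in, with the robot touching nothing.
It also fails if it takes over 67 s, if anything falls off the work surface, if the arm or the gripper's body presses on something with over 40 N, if the wrist force passes 120 N, or if a joint passes its speed limit or range.

## Robot

A 6-joint arm with a two-finger parallel gripper is mounted at the origin on a cart in front of the work surface, level with it; the furniture and walls round the work are solid. World frame = base frame: x ahead of the robot, y to its left, z up, the work surface at z = 0. Lengths are in m, angles in rad, forces in N, time in s.
With the tool pointing down it reaches from about 0.3 to 0.75 m from the base axis. Payload 8.5 kg.
Tool frame: the origin (TCP) lies on the centre line of the jaws, within the pads' length; the fingertips stand 17 mm ahead of it and the grasp point (between the pads) lies 2 mm behind it; z points along the fingers, y is the line along which they close (so a half turn about z gives the same grasp; the last joint's range is limited). The gripper opens to 85 mm and grips with 20 to 120 N. Pads are 22 mm wide; open, the fingers measure 114 mm over their backs; the gripper's body (76 mm by 85 mm) begins 54 mm behind the grasp point. The pads swing forward as they close: fully open they stand 13 mm farther back than shut.
Start: joints at [-1.528, 0.381, 1.297, -0, 1.464, -0.215], TCP at [0.14, -0.532, 0.248] pointing down, gripper open.
Joint ranges: [-3.11, 3.11], [-0.89, 2.33], [0.22, 2.48], [-1.42, 4.56], [0.17, 2.85], [-2.88, 2.88]. Speed limits (rad/s): [2.39, 2.39, 3.14, 3.14, 3.14, 3.14].

## Interface

Orientations are given as a unit quaternion [x, y, z, w].
In Python, from workcell import * gives the robot as it stands.
- The arm moves only by the tool servo_tool, never from a script. Its argument "steps" is a list of rows, each an object of numbers: "ax", "ay", "az": the turn, a rotation vector about the tool's x, y, z in rad; "dx", "dy", "dz": the shift along the tool's x, y, z in cm; "claw": the gripper's target within -1 to 1 (fully open at 1, half-way at 0, shut at -1). A call has 1 to 8 rows; each row shifts and turns the commanded pose from where the row before left it, along the tool's axes as they then stand; what a row does not reach is not made up. A row lasts 1/8 s, in which the tool goes at most 62.5 mm and 10.7 degrees, less where a joint would pass 70% of its speed; a pose out of reach is approached as far as the arm can. A call with a gripper value outside its range is refused whole. The fingers move at their own pace and stop on an object; the grip force is fixed at half the most. Time passes only in rows, so rows that do not move let the fingers close. It gives the time, the measured TCP pose, the force, the opening and the grip force at its end, in the units of the state.
- get_state(): the state, without advancing time (a new reading comes with each control period).
- read_camera(name): name is "side" or "top"; returns the picture (384x512x3 uint8, red, green, blue); there is no depth.
- camera_info(name): a dict with "intrinsics" (3x3 intrinsics, pixels), "rvec" (rotation vector, rad) and "tvec" (3), from world to camera coordinates, as OpenCV has them. Camera axes: x right, y down, z forward; pixel columns grow to the right and rows downward; lengths in m; the calibration is good to about 2 mm. A picture is of the moment at which its call begins. camera_info takes no time and is no camera call.
- close_job(): hands the job in; it is judged then, once.
Trained networks look in the newest picture that a camera, given by its name, has taken for a name from the list of things; names that differ only in an ending like _2 or _b are one class to them, and where a whole thing is asked for, a point or a joint stands for the part that bears it (a point fixed in the world has none). Each returns a list of dicts, best first, with "p" (0 to 1); they miss things now and then, are a little off and sometimes report something else, mostly with a low value. They report only what shows in the picture. A call takes as long as a camera call.
- spot_in(camera, thing): "point" ([x, y, z] in m, in the coordinates of the camera as it stood for that picture, good to about 4 mm: the middle of the surface that is visible of it).
The state is a dict: "clock": time; "q": joint angles; "joint_velocities": joint speeds; "joint_efforts": joint torques, N m; "ee_pos": TCP position; "eef_rot": TCP orientation; "force": force on the tool from outside, world axes, zero at the start; "wrist_torque": the same for the moment, N m; "width": finger opening in m; "grip_force": force on a finger pad.
Only numpy, scipy, OpenCV 4.12 (cv2) and the standard library are available. Lean on these libraries where they do the work, as an engineer would, in place of code of your own. Each camera call takes 0.05 s, during which the arm holds its last target. There are 200 camera calls.

## Working session

There is one attempt and no reset: what is moved stays moved. The work goes in short steps, Python scripts to look and compute and a tool call to move; the robot and the scene stay as the last step left them, time stands still between calls to the robot, and variables do not carry over. Pictures are saved under pics/ and viewed, at most 10 in all, crops included, and the job is handed in when it is done.

Besides the shell and the picture viewer there is one more tool, called after ">>>" by a JSON object that holds its "fn" and its "kwargs", one argument or row to a line. servo_tool: Moves the arm, as the interface text tells. Its arguments: {"type":"object","properties":{"steps":{"type":"array"}},"required":["steps"]}

```bash
mkdir -p pics; cat > h.py <<'E'
from workcell import *
import numpy as np, cv2
def cam(n):
    c=camera_info(n); R=cv2.Rodrigues(np.array(c['rvec'],float))[0]; return np.array(c['intrinsics']),R,np.array(c['tvec'],float).ravel()
def w(n,p):
    K,R,t=cam(n); return R.T@(np.array(p)-t)
def px(n,P):
    K,R,t=cam(n); q=K@(R@np.array(P)+t); return q[:2]/q[2]
def ray(n,u,v,z):
    K,R,t=cam(n); d=R.T@np.linalg.inv(K)@[u,v,1]; c=-R.T@t; return c+d*(z-c[2])/d[2]
E
python3 - <<'E'
from h import *
np.set_printoptions(precision=4,suppress=True)
for n in ['top','side']:
    im=read_camera(n); cv2.imwrite(f'pics/{n}0.png',im[...,::-1])
    K,R,t=cam(n); print(n,K[0,0],-R.T@t,R[2])
    for th in ['plate','handle','bore_a','rod_a','fixture','jack','column']:
        for d in spot_in(n,th)[:3]: print(th,round(d['p'],2),w(n,d['point']))
s=get_state();print(s['ee_pos'],s['eef_rot'],s['clock'],s['width'],s['force'])
E
```

```text
top 495.6785533548059 [0.3778 0.0655 1.1876] [ 0.1414 -0.0219 -0.9897]
plate 0.55 [0.5361 0.212  0.021 ]
handle 0.72 [0.5364 0.215  0.0212]
handle 0.53 [ 0.5439 -0.0918  0.023 ]
bore_a 0.94 [0.5375 0.2189 0.0197]
bore_a 0.2 [ 0.5439 -0.0916  0.0264]
rod_a 0.62 [ 0.543  -0.0909  0.0156]
rod_a 0.34 [ 0.6645 -0.0666  0.0212]
fixture 0.92 [ 0.5389 -0.0861  0.0176]
jack 0.8 [ 0.5383 -0.0895  0.0208]
jack 0.35 [0.6586 0.2312 0.0163]
jack 0.17 [0.538  0.2199 0.0202]
column 0.92 [ 0.5447 -0.0881  0.0226]
side 461.1245480196823 [0.3257 0.8706 0.7348] [ 0.1828 -0.78   -0.5985]
plate 0.96 [0.5374 0.2453 0.0238]
handle 0.73 [0.535  0.2475 0.0211]
bore_a 0.67 [0.5349 0.2489 0.0199]
rod_a 0.91 [ 0.5384 -0.0588  0.0186]
fixture 0.57 [ 0.5379 -0.0585  0.0215]
jack 0.76 [ 0.5331 -0.0564  0.0172]
column 0.81 [ 0.5418 -0.0574  0.017 ]
[ 0.1402 -0.5318  0.2483] [ 0.9917  0.1286 -0.      0.    ] 0.8 0.08530485093925531 [ 0.8163 -0.4497 -0.2891]
```

View pics/top0.png

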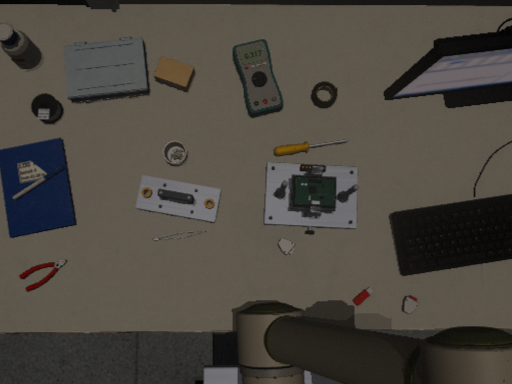

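View pics/side0.png

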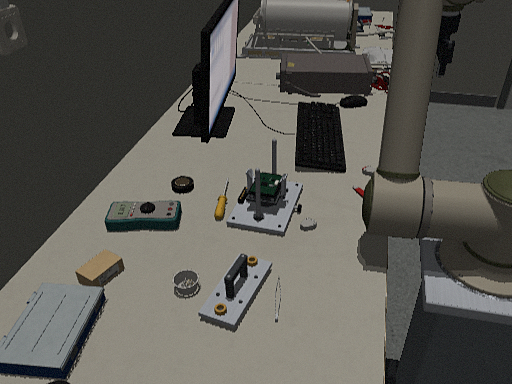

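The top view shows the plate at about (178,199), with brass bushes at (147,192) and (209,203), and the fixture centred at about (311,195). The side view shows the handle near (236,277) and rod tops near (258,172) and (274,141). The networks' two views disagree by 3 cm in y, so I'll measure from pixels instead.

```bash
python3 - <<'E'
from h import *
np.set_printoptions(precision=4,suppress=True)
t=cv2.imread('pics/top0.png');s=cv2.imread('pics/side0.png')
def crop(im,x,y,ww=100,hh=75): return cv2.resize(im[y:y+hh,x:x+ww],(400,300),interpolation=cv2.INTER_CUBIC)
m=np.vstack([np.hstack([crop(t,130,160),crop(t,260,160)]),np.hstack([crop(s,190,250),crop(s,220,135,133,100)])])
m=np.clip(m.astype(float)*1.6,0,255).astype('uint8')
cv2.imwrite('pics/m.png',m)
print(px('top',[.5361,.212,.021]),px('side',[.5361,.212,.021]),px('side',[.5374,.2453,.0238]))
for u,v in [(147,192),(209,203)]: print(ray('top',u,v,.034))
for u,v in [(221,309),(253,261)]: print(ray('side',u,v,.034))
E
```

```text
[181.3211 199.4659] [239.5801 283.3674] [234.6588 293.8079]
[0.5523 0.2908 0.034 ]
[0.5258 0.1456 0.034 ]
[0.5497 0.2985 0.034 ]
[0.5212 0.1525 0.034 ]
```

View pics/m.png

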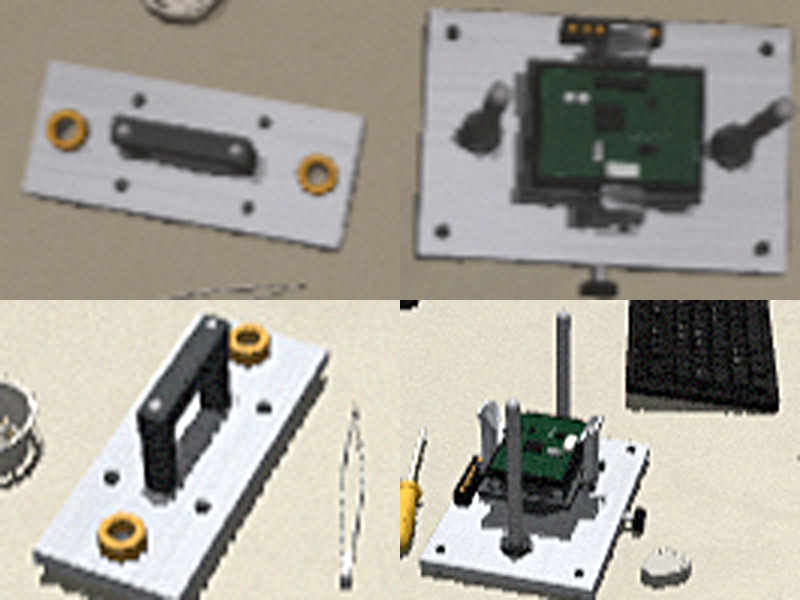

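```bash
python3 - <<'E'
from h import *
np.set_printoptions(precision=4,suppress=True)
O={'top':dict(P=[(146.4,192.1),(209.1,203.1)],R=[(283.9,182.9),(355.4,186.4)],H=[(160.1,192),(189.2,197)]),
'side':dict(P=[(220.1,308.9),(252,260.4)],R=[(257.3,169.5),(274,139.5)],H=[(228.2,352-75.4),(242.4,255.6)])}
for n in O:
  for k,z in (('P',.034),('R',.164),('H',.08)):
    a,b=[ray(n,u,v,z)[:2] for u,v in O[n][k]]; d=a-b
    print(n,k,a,b,(a+b)/2,np.linalg.norm(d),np.degrees(np.arctan2(-d[0],d[1])))
E
```

```text
top P [0.552  0.2922] [0.5255 0.1454] [0.5388 0.2188] 0.14920741221068629 -10.23718887735399
top R [ 0.551  -0.0199] [ 0.5431 -0.1703] [ 0.5471 -0.0951] 0.15057723293527797 -2.997361155853901
top H [0.5452 0.2525] [0.5336 0.187 ] [0.5394 0.2197] 0.066494320800948 -10.035805153336328
side P [0.5515 0.2987] [0.5238 0.1511] [0.5377 0.2249] 0.15019338661790677 -10.625932502139284
side R [ 0.5497 -0.0162] [ 0.5416 -0.1669] [ 0.5456 -0.0915] 0.15089532888808194 -3.0674530075690645
side H [0.5456 0.2535] [0.5339 0.1885] [0.5398 0.221 ] 0.06608141485657495 -10.165111359767975
```

>>> {"fn": "servo_tool", "kwargs": {
  "steps": [
    {"az": -0.1418,"claw": 0},
    {"az": -0.1418,"claw": 0},
    {"az": -0.1418,"claw": 0},
    {"az": -0.1418,"claw": 0},
    {"az": -0.1418,"claw": 0},
    {"az": -0.1418,"claw": 0},
    {"az": -0.1418,"claw": 0},
    {"az": -0.1418,"claw": 0}
  ]
}}

```text
invalid input
```

>>> {"fn": "servo_tool", "kwargs": {
  "steps": [
    {"dx": 5,"dy": 1.6,"claw": 0},
    {"dx": 5,"dy": 1.6,"claw": 0},
    {"dx": 5,"dy": 1.6,"claw": 0},
    {"dx": 5,"dy": 1.6,"claw": 0},
    {"dx": 5,"dy": 1.6,"claw": 0},
    {"dx": 5,"dy": 1.6,"claw": 0},
    {"dx": 5,"dy": 1.6,"claw": 0},
    {"dx": 5,"dy": 1.6,"claw": 0}
  ]
}}

```text
invalid input
```

>>> {"fn": "servo_tool", "kwargs": {
  "steps": [
    {"dx": 5,"dy": 1.6,"claw": 0},
    {"dx": 5,"dy": 1.6,"claw": 0},
    {"dx": 5,"dy": 1.6,"claw": 0},
    {"dx": 5,"dy": 1.6,"claw": 0},
    {"dx": 5,"dy": 1.6,"claw": 0},
    {"dx": 5,"dy": 1.6,"claw": 0},
    {"dx": 5,"dy": 1.6,"claw": 0},
    {"claw": 0}
  ]
}}

```text
invalid input
```

>>> {"fn": "servo_tool", "kwargs": {
  "steps": [
    {"ax": 0,"ay": 0,"az": -0.1418,"dx": 0,"dy": 0,"dz": 0,"claw": 0},
    {"ax": 0,"ay": 0,"az": -0.1418,"dx": 0,"dy": 0,"dz": 0,"claw": 0},
    {"ax": 0,"ay": 0,"az": -0.1418,"dx": 0,"dy": 0,"dz": 0,"claw": 0},
    {"ax": 0,"ay": 0,"az": -0.1418,"dx": 0,"dy": 0,"dz": 0,"claw": 0},
    {"ax": 0,"ay": 0,"az": -0.1418,"dx": 0,"dy": 0,"dz": 0,"claw": 0},
    {"ax": 0,"ay": 0,"az": -0.1418,"dx": 0,"dy": 0,"dz": 0,"claw": 0},
    {"ax": 0,"ay": 0,"az": -0.1418,"dx": 0,"dy": 0,"dz": 0,"claw": 0},
    {"ax": 0,"ay": 0,"az": -0.1418,"dx": 0,"dy": 0,"dz": 0,"claw": 0}
  ]
}}

```text
clock: 1.8
ee_pos: [0.1402, -0.5318, 0.2483]
eef_rot: [0.766, 0.643, 0.0, 0.0]
force: [-0.2, 0.1, 0.2]
width: 0.0429
grip_force: 0.0
```

>>> {"fn": "servo_tool", "kwargs": {
  "steps": [
    {"ax": 0,"ay": 0,"az": 0,"dx": 5,"dy": 1.6,"dz": 0,"claw": 0},
    {"ax": 0,"ay": 0,"az": 0,"dx": 5,"dy": 1.6,"dz": 0,"claw": 0},
    {"ax": 0,"ay": 0,"az": 0,"dx": 5,"dy": 1.6,"dz": 0,"claw": 0},
    {"ax": 0,"ay": 0,"az": 0,"dx": 5,"dy": 1.6,"dz": 0,"claw": 0},
    {"ax": 0,"ay": 0,"az": 0,"dx": 5,"dy": 1.6,"dz": 0,"claw": 0},
    {"ax": 0,"ay": 0,"az": 0,"dx": 5,"dy": 1.6,"dz": 0,"claw": 0},
    {"ax": 0,"ay": 0,"az": 0,"dx": 5,"dy": 1.6,"dz": 0,"claw": 0},
    {"ax": 0,"ay": 0,"az": 0,"dx": 5,"dy": 1.6,"dz": 0,"claw": 0}
  ]
}}

```text
clock: 2.8
ee_pos: [0.3378, -0.1594, 0.2486]
eef_rot: [0.767, 0.641, 0.0, 0.0]
force: [0.0, -0.7, 1.1]
width: 0.0428
grip_force: 0.0
```

>>> {"fn": "servo_tool", "kwargs": {
  "steps": [
    {"ax": 0,"ay": 0,"az": 0,"dx": 5,"dy": 1.6,"dz": 0,"claw": 0},
    {"ax": 0,"ay": 0,"az": 0,"dx": 5,"dy": 1.6,"dz": 0,"claw": 0},
    {"ax": 0,"ay": 0,"az": 0,"dx": 5,"dy": 1.6,"dz": 0,"claw": 0},
    {"ax": 0,"ay": 0,"az": 0,"dx": 5,"dy": 1.6,"dz": 0,"claw": 0},
    {"ax": 0,"ay": 0,"az": 0,"dx": 5,"dy": 1.6,"dz": 0,"claw": 0},
    {"ax": 0,"ay": 0,"az": 0,"dx": 5,"dy": 1.6,"dz": 0,"claw": 0},
    {"ax": 0,"ay": 0,"az": 0,"dx": 5,"dy": 1.6,"dz": 0,"claw": 0},
    {"ax": 0,"ay": 0,"az": 0,"dx": 0,"dy": 0,"dz": 0,"claw": 0}
  ]
}}

```text
clock: 3.8
ee_pos: [0.5103, 0.1661, 0.2477]
eef_rot: [0.766, 0.643, 0.0, -0.0]
force: [0.5, 0.4, -0.3]
width: 0.0429
grip_force: 0.0
```

>>> {"fn": "servo_tool", "kwargs": {
  "steps": [
    {"ax": 0,"ay": 0,"az": 0,"dx": 2.9,"dy": 0.95,"dz": 0,"claw": 0},
    {"ax": 0,"ay": 0,"az": 0,"dx": 2.9,"dy": 0.95,"dz": 0,"claw": 0},
    {"ax": 0,"ay": 0,"az": 0,"dx": 0,"dy": 0,"dz": 4.5,"claw": 0},
    {"ax": 0,"ay": 0,"az": 0,"dx": 0,"dy": 0,"dz": 4.5,"claw": 0},
    {"ax": 0,"ay": 0,"az": 0,"dx": 0,"dy": 0,"dz": 4.0,"claw": 0},
    {"ax": 0,"ay": 0,"az": 0,"dx": 0,"dy": 0,"dz": 0,"claw": 0}
  ]
}}

```text
clock: 4.55
ee_pos: [0.5373, 0.2164, 0.1163]
eef_rot: [0.768, 0.641, -0.003, -0.001]
force: [-0.7, 0.5, 0.2]
width: 0.0425
grip_force: 0.0
```

```bash
python3 - <<'E'
from h import *
np.set_printoptions(precision=4,suppress=True)
s=get_state();print(s['ee_pos'],s['eef_rot'],s['force'],s['q'])
t=read_camera('top')[...,::-1];sd=read_camera('side')[...,::-1]
def crop(im,x,y,ww=100,hh=75): return cv2.resize(im[y:y+hh,x:x+ww],(400,300),interpolation=cv2.INTER_CUBIC)
m=np.hstack([crop(t,130,160),crop(sd,190,230,133,100)])
cv2.imwrite('pics/g.png',np.clip(m.astype(float)*1.6,0,255).astype('uint8'))
E
```

```text
[0.5373 0.2164 0.1163] [ 0.7676  0.6409 -0.0025 -0.0014] [-0.7075  0.469   0.1973] [ 0.1786  0.5568  1.4062 -0.0001  1.1844  0.358 ]
```

View pics/g.png

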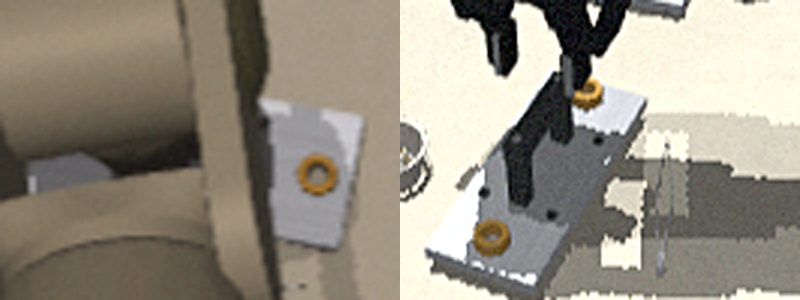

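The fingers straddle the bar, so I'll descend and grip.

>>> {"fn": "servo_tool", "kwargs": {
  "steps": [
    {"ax": 0,"ay": 0,"az": 0,"dx": 0,"dy": 0,"dz": 1.7,"claw": 0},
    {"ax": 0,"ay": 0,"az": 0,"dx": 0,"dy": 0,"dz": 1.6,"claw": 0},
    {"ax": 0,"ay": 0,"az": 0,"dx": 0,"dy": 0,"dz": 1.6,"claw": 0},
    {"ax": 0,"ay": 0,"az": 0,"dx": 0,"dy": 0,"dz": 0,"claw": 0},
    {"ax": 0,"ay": 0,"az": 0,"dx": 0,"dy": 0,"dz": 0,"claw": -1},
    {"ax": 0,"ay": 0,"az": 0,"dx": 0,"dy": 0,"dz": 0,"claw": -1},
    {"ax": 0,"ay": 0,"az": 0,"dx": 0,"dy": 0,"dz": 0,"claw": -1},
    {"ax": 0,"ay": 0,"az": 0,"dx": 0,"dy": 0,"dz": 0,"claw": -1}
  ]
}}

```text
clock: 5.65
ee_pos: [0.5392, 0.2174, 0.0701]
eef_rot: [0.767, 0.641, 0.001, 0.0]
force: [0.5, -0.5, 5.6]
width: 0.015
grip_force: 59.8
```

>>> {"fn": "servo_tool", "kwargs": {
  "steps": [
    {"ax": 0,"ay": 0,"az": 0,"dx": 0,"dy": 0,"dz": 0,"claw": -1},
    {"ax": 0,"ay": 0,"az": 0,"dx": 0,"dy": 0,"dz": 0,"claw": -1}
  ]
}}

```text
clock: 5.9
ee_pos: [0.5392, 0.2174, 0.07]
eef_rot: [0.767, 0.641, 0.001, 0.0]
force: [1.1, -0.7, 5.6]
width: 0.0149
grip_force: 59.8
```

```bash
python3 - <<'E'
from h import *
np.set_printoptions(precision=4,suppress=True)
s=get_state();print(s['ee_pos'],s['eef_rot'],s['force'],s['wrist_torque'],s['width'],s['grip_force'])
E
```

```text
[0.5392 0.2174 0.07  ] [0.7674 0.6412 0.0008 0.0004] [ 1.0576 -0.6571  5.5916] [ 0.0334 -0.0929 -0.0391] 0.014946991733502842 59.833969473838806
```

>>> {"fn": "servo_tool", "kwargs": {
  "steps": [
    {"ax": 0,"ay": 0,"az": 0,"dx": 0,"dy": 0,"dz": -0.5,"claw": -1},
    {"ax": 0,"ay": 0,"az": 0,"dx": 0,"dy": 0,"dz": -1.5,"claw": -1},
    {"ax": 0,"ay": 0,"az": 0,"dx": 0,"dy": 0,"dz": -3,"claw": -1},
    {"ax": 0,"ay": 0,"az": 0,"dx": 0,"dy": 0,"dz": -4,"claw": -1},
    {"ax": 0,"ay": 0,"az": -0.042,"dx": 0,"dy": 0,"dz": -4,"claw": -1},
    {"ax": 0,"ay": 0,"az": -0.042,"dx": 0,"dy": 0,"dz": -3.5,"claw": -1},
    {"ax": 0,"ay": 0,"az": -0.042,"dx": 0,"dy": 0,"dz": -2,"claw": -1},
    {"ax": 0,"ay": 0,"az": 0,"dx": 0,"dy": 0,"dz": 0,"claw": -1}
  ]
}}

```text
clock: 6.9
ee_pos: [0.5387, 0.2174, 0.2559]
eef_rot: [0.726, 0.688, 0.001, 0.001]
force: [-1.4, -0.1, -5.2]
width: 0.015
grip_force: 59.1
```

>>> {"fn": "servo_tool", "kwargs": {
  "steps": [
    {"ax": 0,"ay": 0,"az": 0,"dx": 0,"dy": 0,"dz": 0,"claw": -1},
    {"ax": 0,"ay": 0,"az": 0,"dx": -1.5,"dy": 0.1,"dz": 0,"claw": -1},
    {"ax": 0,"ay": 0,"az": 0,"dx": -3,"dy": 0.2,"dz": 0,"claw": -1},
    {"ax": 0,"ay": 0,"az": 0,"dx": -4,"dy": 0.3,"dz": 0,"claw": -1},
    {"ax": 0,"ay": 0,"az": 0,"dx": -4,"dy": 0.3,"dz": 0,"claw": -1},
    {"ax": 0,"ay": 0,"az": 0,"dx": -4,"dy": 0.3,"dz": 0,"claw": -1},
    {"ax": 0,"ay": 0,"az": 0,"dx": -4,"dy": 0.3,"dz": 0,"claw": -1},
    {"ax": 0,"ay": 0,"az": 0,"dx": -4,"dy": 0.3,"dz": 0,"claw": -1}
  ]
}}

```text
clock: 7.9
ee_pos: [0.5431, -0.0304, 0.2537]
eef_rot: [0.726, 0.688, -0.0, -0.0]
force: [0.1, -0.6, -5.0]
width: 0.015
grip_force: 59.0
```

>>> {"fn": "servo_tool", "kwargs": {
  "steps": [
    {"ax": 0,"ay": 0,"az": 0,"dx": -3.4,"dy": 0.3,"dz": 0,"claw": -1},
    {"ax": 0,"ay": 0,"az": 0,"dx": -2.4,"dy": 0.2,"dz": 0,"claw": -1},
    {"ax": 0,"ay": 0,"az": 0,"dx": -1.0,"dy": 0.1,"dz": 0,"claw": -1},
    {"ax": 0,"ay": 0,"az": 0,"dx": 0,"dy": 0,"dz": 0,"claw": -1},
    {"ax": 0,"ay": 0,"az": 0,"dx": 0,"dy": 0,"dz": 0,"claw": -1},
    {"ax": 0,"ay": 0,"az": 0,"dx": 0,"dy": 0,"dz": 0,"claw": -1}
  ]
}}

```text
clock: 8.65
ee_pos: [0.5461, -0.0957, 0.2544]
eef_rot: [0.725, 0.689, 0.0, -0.0]
force: [0.2, 0.9, -5.1]
width: 0.0148
grip_force: 58.9
```

```bash
cat > look.py <<'E'
from h import *
import sys
np.set_printoptions(precision=4,suppress=True)
s=get_state();q=s['eef_rot'];print(s['clock'],s['ee_pos'],q,'yaw',np.degrees(2*np.arctan2(q[1],q[0])),s['force'],s['wrist_torque'],s['grip_force'])
n=sys.argv[1]
T=np.mean([read_camera('top').astype(float) for _ in range(3)],0)[...,::-1];S=np.mean([read_camera('side').astype(float) for _ in range(3)],0)[...,::-1]
np.savez(f'{n}.npz',T=T,S=S)
def crop(im,x,y,ww=100,hh=75): return cv2.resize(im[y:y+hh,x:x+ww],(400*ww//100,400*hh//100),interpolation=cv2.INTER_CUBIC)
a=[int(v) for v in sys.argv[2:6]]
m=np.hstack([crop(T,a[0],a[1],100,112),crop(S,a[2],a[3],100,112)])
cv2.imwrite(f'pics/{n}.png',np.clip(m*1.6,0,255).astype('uint8'))
E
python3 look.py r1 265 120 215 100
```

```text
8.65 [ 0.5461 -0.0957  0.2544] [ 0.7251  0.6887  0.     -0.0001] yaw 87.04768135696227 [ 0.2297  0.9005 -5.0938] [0.0299 0.0019 0.0132] 58.949899077415466
```

View pics/r1.png

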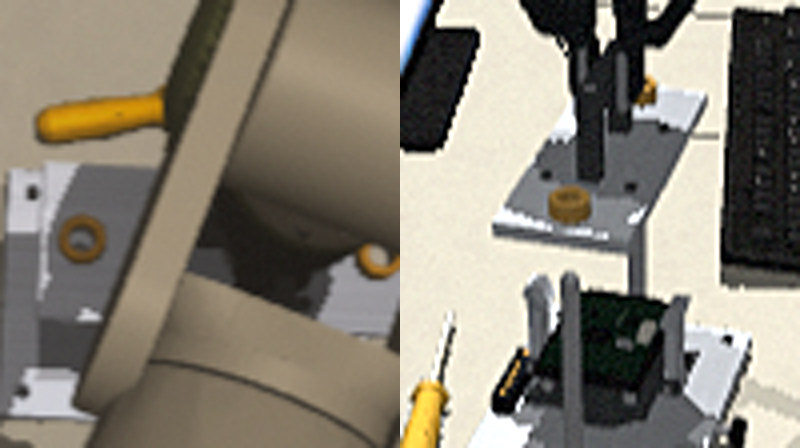

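The plate is above the rods. The top view shows bushes at about (285,179) and (360,184), and the side view shows bush A at (257,149) over rod tip A at (257,169). Next I'll zoom in for sub-pixel positions.

```bash
python3 - <<'E'
from h import *
t=cv2.imread('pics/top0.png').astype(float);s=cv2.imread('pics/side0.png').astype(float)
d=np.load('r1.npz');T,S=d['T'],d['S']
def c(im,x,y): 
    a=cv2.resize(im[y:y+20,x:x+20],(200,200),interpolation=cv2.INTER_NEAREST); return a
m=np.vstack([np.hstack([c(t,272,174),c(t,345,178),c(s,248,160),c(s,264,130)]),np.hstack([c(T,275,169),c(T,350,174),c(S,247,139),c(S,247,160)])])
cv2.imwrite('pics/z.png',np.clip(m*1.5,0,255).astype('uint8'))
E
```

```text
(no output)
```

View pics/z.png

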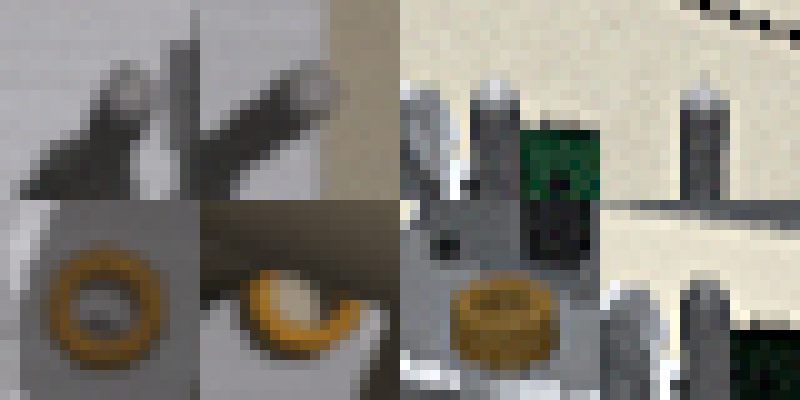

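```bash
python3 - <<'E'
from h import *
np.set_printoptions(precision=4,suppress=True)
th=np.linspace(0,2*np.pi,200)
def circ(c,r): return np.array([[c[0]+r*np.cos(a),c[1]+r*np.sin(a),c[2]] for a in th])
zb=.2544-.070+.034
A=ray('top',284.1,182.65,.159);B=ray('top',355.9,186.5,.159)
a=ray('top',285.0,178.5,zb);b=ray('top',359.6,182.7,zb)
for P,Q in((A,B),(a,b)): d=P-Q;print(P,Q,(P+Q)/2,np.linalg.norm(d),np.degrees(np.arctan2(-d[0],d[1])))
print('top a-A',a-A,'b-B',b-B,'mid',((a+b)-(A+B))[:2]/2)
# side: solve xy so that projections match
from scipy.optimize import fsolve
def rod(xy):
    p=px('side',[*xy,.159]); K,R,t=cam('side'); dep=(R@[*xy,.159]+t)[2]
    return p-[0,K[0,0]*.006/dep]
def bush(xy):
    p=np.array([px('side',q) for q in circ([*xy,zb],.011)]); return [(p[:,0].min()+p[:,0].max())/2,p[:,1].min()]
SA=fsolve(lambda x:rod(x)-[257,167.3],A[:2]);SB=fsolve(lambda x:rod(x)-[273.9,137.5],B[:2]);sa=fsolve(lambda x:np.array(bush(x))-[256.7,145.8],a[:2])
d=SA-SB;print('side',SA,SB,(SA+SB)/2,np.linalg.norm(d),np.degrees(np.arctan2(-d[0],d[1])),sa,'a-A',sa-SA)
E
```

```text
[ 0.5524 -0.0208  0.159 ] [ 0.5437 -0.1725  0.159 ] [ 0.5481 -0.0967  0.159 ] 0.15197585113973477 -3.2674395883297156
[ 0.5507 -0.0177  0.2184] [ 0.5418 -0.1665  0.2184] [ 0.5462 -0.0921  0.2184] 0.1489929888096844 -3.415987585457472
top a-A [-0.0017  0.0031  0.0594] b-B [-0.0019  0.0061  0.0594] mid [-0.0018  0.0046]
side [ 0.552  -0.0223] [ 0.5434 -0.1743] [ 0.5477 -0.0983] 0.15223337744722054 -3.221222154211899 [ 0.5509 -0.0198] a-A [-0.001   0.0025]
```

>>> {"fn": "servo_tool", "kwargs": {
  "steps": [
    {"ax": 0,"ay": 0,"az": 0,"dx": -0.35,"dy": 0.17,"dz": 0,"claw": -1},
    {"ax": 0,"ay": 0,"az": 0,"dx": 0,"dy": 0,"dz": 0.8,"claw": -1},
    {"ax": 0,"ay": 0,"az": 0,"dx": 0,"dy": 0,"dz": 0.9,"claw": -1},
    {"ax": 0,"ay": 0,"az": 0,"dx": 0,"dy": 0,"dz": 0.7,"claw": -1},
    {"ax": 0,"ay": 0,"az": 0,"dx": 0,"dy": 0,"dz": 0,"claw": -1},
    {"ax": 0,"ay": 0,"az": 0,"dx": 0,"dy": 0,"dz": 0,"claw": -1}
  ]
}}

```text
clock: 9.7
ee_pos: [0.5478, -0.1001, 0.2305]
eef_rot: [0.725, 0.688, 0.0, 0.0]
force: [0.1, -0.1, -5.3]
width: 0.0148
grip_force: 58.8
```

```bash
python3 look.py r2 265 120 215 100; python3 - <<'E'
from h import *
d=np.load('r2.npz');T,S=d['T'],d['S']
def c(im,x,y): return cv2.resize(im[y:y+20,x:x+20],(260,260),interpolation=cv2.INTER_NEAREST)
cv2.imwrite('pics/z2.png',np.clip(np.hstack([c(T,275,170),c(T,350,175),c(S,247,150)])*2,0,255).astype('uint8'))
E
```

```text
9.7 [ 0.5478 -0.1001  0.2305] [0.7254 0.6883 0.0001 0.0002] yaw 86.98743535839276 [ 0.0526 -0.1416 -5.3468] [-0.005   0.0053  0.0358] 58.84038269519806
```

View pics/z2.png

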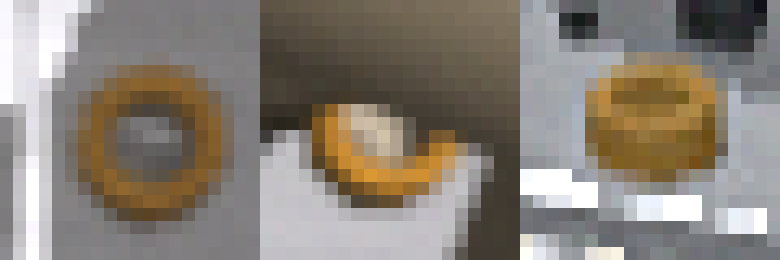

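```bash
python3 - <<'E'
from h import *
np.set_printoptions(precision=4,suppress=True)
zb=.1945
A=ray('top',284.1,182.65,.159);B=ray('top',355.9,186.5,.159)
a=ray('top',286.1,180.2,zb);b=ray('top',359.1,183.5,zb)
print(a-A,b-B,np.linalg.norm(a-b))
print('pred',px('top',[*A[:2],zb]),px('top',[*B[:2],zb]))
# subpixel gold fit: ellipse on gold mask for bush A
T=np.load('r2.npz')['T'];S=np.load('r2.npz')['S']
th=np.linspace(0,2*np.pi,120)
def sil(n,xy,o):
    K=8;top=np.array([px(n,[xy[0]+.011*np.cos(a),xy[1]+.011*np.sin(a),zb]) for a in th]);bot=np.array([px(n,[xy[0]+.011*np.cos(a),xy[1]+.011*np.sin(a),zb-.012]) for a in th]);ho=np.array([px(n,[xy[0]+.007*np.cos(a),xy[1]+.007*np.sin(a),zb]) for a in th])
    im=np.zeros((24*K,24*K),np.float32); f=lambda p:np.round((p-o+.5)*K-.5).astype(np.int32)
    cv2.fillPoly(im,[cv2.convexHull(f(np.vstack([top,bot])))],1)
    if n=='top': cv2.fillPoly(im,[f(ho)],0)
    return cv2.resize(im,(24,24),interpolation=cv2.INTER_AREA)
from scipy.optimize import minimize
for n,im,o,x0 in(('top',T,np.array([274,168]),a[:2]),('side',S,np.array([245,147]),a[:2])):
    p=im[o[1]:o[1]+24,o[0]:o[0]+24]; g=p[...,2]-p[...,0]; g=g/np.percentile(g,95)
    f=lambda x:-np.corrcoef(cv2.GaussianBlur(sil(n,x,o),(0,0),.5).ravel(),g.ravel())[0,1]
    r=minimize(f,x0,method='Nelder-Mead',options=dict(initial_simplex=[x0,x0+[.004,0],x0+[0,.004]],xatol=1e-4)); print(n,r.x,-r.fun)
E
```

```text
[-0.001  -0.0012  0.0355] [0.0005 0.0014 0.0355] 0.14929472582345021
pred [285.5159 179.7281] [359.8068 183.7179]Traceback (most recent call last):
  File "<stdin>", line 21, in <module>
    res = _minimize_neldermead(fun, x0, args, callback, bounds=bounds,
                               **options)
    fxr = func(xr)
    fx = function(np.copy(x), *(wrapper_args + args))
  File "<stdin>", line 20, in <lambda>
  File "<stdin>", line 12, in sil
  File "h.py", line 8, in px
    K,R,t=cam(n); q=K@(R@np.array(P)+t); return q[:2]/q[2]
          ~~~^^^
  File "h.py", line 4, in cam
    c=camera_info(n); R=cv2.Rodrigues(np.array(c['rvec'],float))[0]; return np.array(c['intrinsics']),R,np.array(c['tvec'],float).ravel()
ValueError: time passes only in moves, steps and waits
```

>>> {"fn": "servo_tool", "kwargs": {
  "steps": [
    {"ax": 0,"ay": 0,"az": 0,"dx": 0,"dy": 0,"dz": 0.25,"claw": -1},
    {"ax": 0,"ay": 0,"az": 0,"dx": 0,"dy": 0,"dz": 0.25,"claw": -1},
    {"ax": 0,"ay": 0,"az": 0,"dx": 0,"dy": 0,"dz": 0.2,"claw": -1},
    {"ax": 0,"ay": 0,"az": 0,"dx": 0,"dy": 0,"dz": 0.1,"claw": -1},
    {"ax": 0,"ay": 0,"az": 0,"dx": 0,"dy": 0,"dz": 0.1,"claw": -1},
    {"ax": 0,"ay": 0,"az": 0,"dx": 0,"dy": 0,"dz": 0,"claw": -1}
  ]
}}

```text
clock: 10.75
ee_pos: [0.5477, -0.1001, 0.2213]
eef_rot: [0.725, 0.688, -0.0, -0.0]
force: [-0.3, 0.9, -4.9]
width: 0.0151
grip_force: 59.0
```

>>> {"fn": "servo_tool", "kwargs": {
  "steps": [
    {"ax": 0,"ay": 0,"az": 0,"dx": 0,"dy": 0,"dz": 0.1,"claw": -1},
    {"ax": 0,"ay": 0,"az": 0,"dx": 0,"dy": 0,"dz": 0.1,"claw": -1}
  ]
}}

```text
clock: 11.0
ee_pos: [0.5477, -0.1001, 0.2193]
eef_rot: [0.725, 0.688, 0.0, 0.0]
force: [0.8, -0.4, -5.4]
width: 0.0149
grip_force: 59.0
```

>>> {"fn": "servo_tool", "kwargs": {
  "steps": [
    {"ax": 0,"ay": 0,"az": 0,"dx": 0,"dy": 0,"dz": 0.1,"claw": -1},
    {"ax": 0,"ay": 0,"az": 0,"dx": 0,"dy": 0,"dz": 0.1,"claw": -1},
    {"ax": 0,"ay": 0,"az": 0,"dx": 0,"dy": 0,"dz": 0,"claw": -1}
  ]
}}

```text
clock: 11.38
ee_pos: [0.5476, -0.1001, 0.2172]
eef_rot: [0.725, 0.688, -0.0, -0.0]
force: [-0.5, -0.8, -5.3]
width: 0.0151
grip_force: 59.0
```

>>> {"fn": "servo_tool", "kwargs": {
  "steps": [
    {"ax": 0,"ay": 0,"az": 0,"dx": 0,"dy": 0,"dz": 0.1,"claw": -1},
    {"ax": 0,"ay": 0,"az": 0,"dx": 0,"dy": 0,"dz": 0.1,"claw": -1},
    {"ax": 0,"ay": 0,"az": 0,"dx": 0,"dy": 0,"dz": 0,"claw": -1}
  ]
}}

```text
clock: 11.75
ee_pos: [0.5476, -0.1001, 0.2152]
eef_rot: [0.725, 0.688, -0.0, -0.0]
force: [-0.5, 0.2, -4.8]
width: 0.0147
grip_force: 59.0
```

```bash
python3 - <<'E'
from h import *
s=get_state();print(s['clock'],s['ee_pos'],s['force'],s['wrist_torque'])
E
```

```text
11.75 [ 0.54762112 -0.10007815  0.21521101] [-0.51992689  0.24901995 -4.82999654] [-0.02915045 -0.01680806 -0.01838002]
```

No contact with the mouths 8 mm below the tips, so the plate is threaded. I'll keep sliding it down and watch the forces.

>>> {"fn": "servo_tool", "kwargs": {
  "steps": [
    {"ax": 0,"ay": 0,"az": 0,"dx": 0,"dy": 0,"dz": 0.2,"claw": -1},
    {"ax": 0,"ay": 0,"az": 0,"dx": 0,"dy": 0,"dz": 0.2,"claw": -1},
    {"ax": 0,"ay": 0,"az": 0,"dx": 0,"dy": 0,"dz": 0.2,"claw": -1},
    {"ax": 0,"ay": 0,"az": 0,"dx": 0,"dy": 0,"dz": 0.2,"claw": -1},
    {"ax": 0,"ay": 0,"az": 0,"dx": 0,"dy": 0,"dz": 0,"claw": -1}
  ]
}}

```text
clock: 12.38
ee_pos: [0.5476, -0.1001, 0.2071]
eef_rot: [0.725, 0.688, -0.0, -0.0]
force: [0.2, -0.5, -4.8]
width: 0.0148
grip_force: 59.0
```

>>> {"fn": "servo_tool", "kwargs": {
  "steps": [
    {"ax": 0,"ay": 0,"az": 0,"dx": 0,"dy": 0,"dz": 0.3,"claw": -1},
    {"ax": 0,"ay": 0,"az": 0,"dx": 0,"dy": 0,"dz": 0.3,"claw": -1},
    {"ax": 0,"ay": 0,"az": 0,"dx": 0,"dy": 0,"dz": 0.3,"claw": -1},
    {"ax": 0,"ay": 0,"az": 0,"dx": 0,"dy": 0,"dz": 0.3,"claw": -1},
    {"ax": 0,"ay": 0,"az": 0,"dx": 0,"dy": 0,"dz": 0,"claw": -1},
    {"ax": 0,"ay": 0,"az": 0,"dx": 0,"dy": 0,"dz": 0,"claw": -1}
  ]
}}

```text
clock: 13.12
ee_pos: [0.5477, -0.1001, 0.1954]
eef_rot: [0.725, 0.688, 0.0, 0.0]
force: [0.4, 0.2, -5.1]
width: 0.0151
grip_force: 59.0
```

```bash
python3 look.py r3 265 120 215 110
```

```text
13.125 [ 0.5477 -0.1001  0.1954] [0.7254 0.6883 0.     0.0001] yaw 86.98780043162482 [ 0.4311  0.1818 -5.0546] [-0.0269  0.0421  0.0287] 58.95417630672455
```

View pics/r3.png

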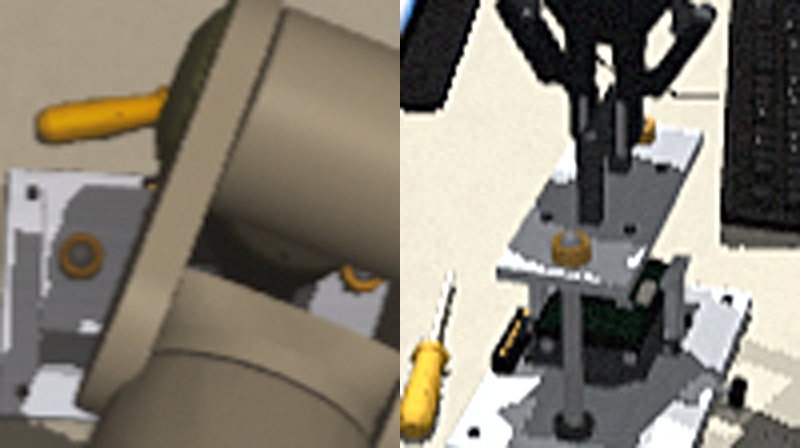

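Rod A runs up into bore A, with its tip visible in the bush at side (258,171). I'll continue down.

>>> {"fn": "servo_tool", "kwargs": {
  "steps": [
    {"ax": 0,"ay": 0,"az": 0,"dx": 0,"dy": 0,"dz": 0.3,"claw": -1},
    {"ax": 0,"ay": 0,"az": 0,"dx": 0,"dy": 0,"dz": 0.3,"claw": -1},
    {"ax": 0,"ay": 0,"az": 0,"dx": 0,"dy": 0,"dz": 0.3,"claw": -1},
    {"ax": 0,"ay": 0,"az": 0,"dx": 0,"dy": 0,"dz": 0.3,"claw": -1},
    {"ax": 0,"ay": 0,"az": 0,"dx": 0,"dy": 0,"dz": 0,"claw": -1}
  ]
}}

```text
clock: 14.05
ee_pos: [0.5476, -0.1001, 0.183]
eef_rot: [0.725, 0.688, -0.0, -0.0]
force: [0.1, 1.3, -5.2]
width: 0.0154
grip_force: 58.9
```

>>> {"fn": "servo_tool", "kwargs": {
  "steps": [
    {"ax": 0,"ay": 0,"az": 0,"dx": 0,"dy": 0,"dz": 0.3,"claw": -1},
    {"ax": 0,"ay": 0,"az": 0,"dx": 0,"dy": 0,"dz": 0.3,"claw": -1},
    {"ax": 0,"ay": 0,"az": 0,"dx": 0,"dy": 0,"dz": 0.3,"claw": -1},
    {"ax": 0,"ay": 0,"az": 0,"dx": 0,"dy": 0,"dz": 0.2,"claw": -1},
    {"ax": 0,"ay": 0,"az": 0,"dx": 0,"dy": 0,"dz": 0.2,"claw": -1},
    {"ax": 0,"ay": 0,"az": 0,"dx": 0,"dy": 0,"dz": 0,"claw": -1}
  ]
}}

```text
clock: 14.8
ee_pos: [0.5476, -0.1001, 0.1702]
eef_rot: [0.725, 0.688, -0.0, -0.0]
force: [0.5, -0.2, -5.1]
width: 0.0152
grip_force: 59.0
```

>>> {"fn": "servo_tool", "kwargs": {
  "steps": [
    {"ax": 0,"ay": 0,"az": 0,"dx": 0,"dy": 0,"dz": 0.15,"claw": -1},
    {"ax": 0,"ay": 0,"az": 0,"dx": 0,"dy": 0,"dz": 0.15,"claw": -1},
    {"ax": 0,"ay": 0,"az": 0,"dx": 0,"dy": 0,"dz": 0,"claw": -1}
  ]
}}

```text
clock: 15.18
ee_pos: [0.5476, -0.1001, 0.1672]
eef_rot: [0.725, 0.688, -0.0, -0.0]
force: [0.4, 0.1, -5.4]
width: 0.015
grip_force: 59.0
```

>>> {"fn": "servo_tool", "kwargs": {
  "steps": [
    {"ax": 0,"ay": 0,"az": 0,"dx": 0,"dy": 0,"dz": 0.15,"claw": -1},
    {"ax": 0,"ay": 0,"az": 0,"dx": 0,"dy": 0,"dz": 0.15,"claw": -1},
    {"ax": 0,"ay": 0,"az": 0,"dx": 0,"dy": 0,"dz": 0,"claw": -1}
  ]
}}

```text
clock: 15.55
ee_pos: [0.5476, -0.1001, 0.1641]
eef_rot: [0.725, 0.688, -0.0, -0.0]
force: [-0.4, -0.9, -5.2]
width: 0.0152
grip_force: 59.0
```

>>> {"fn": "servo_tool", "kwargs": {
  "steps": [
    {"ax": 0,"ay": 0,"az": 0,"dx": 0,"dy": 0,"dz": 0.15,"claw": -1},
    {"ax": 0,"ay": 0,"az": 0,"dx": 0,"dy": 0,"dz": 0.15,"claw": -1},
    {"ax": 0,"ay": 0,"az": 0,"dx": 0,"dy": 0,"dz": 0,"claw": -1}
  ]
}}

```text
clock: 15.92
ee_pos: [0.5476, -0.1001, 0.1611]
eef_rot: [0.725, 0.688, -0.0, -0.0]
force: [0.5, -0.0, -5.4]
width: 0.0148
grip_force: 59.0
```

>>> {"fn": "servo_tool", "kwargs": {
  "steps": [
    {"ax": 0,"ay": 0,"az": 0,"dx": 0,"dy": 0,"dz": 0.15,"claw": -1},
    {"ax": 0,"ay": 0,"az": 0,"dx": 0,"dy": 0,"dz": 0.15,"claw": -1},
    {"ax": 0,"ay": 0,"az": 0,"dx": 0,"dy": 0,"dz": 0,"claw": -1}
  ]
}}

```text
clock: 16.3
ee_pos: [0.5476, -0.1001, 0.1582]
eef_rot: [0.725, 0.688, -0.0, -0.0]
force: [0.2, 0.4, -4.6]
width: 0.0152
grip_force: 59.0
```

>>> {"fn": "servo_tool", "kwargs": {
  "steps": [
    {"ax": 0,"ay": 0,"az": 0,"dx": 0,"dy": 0,"dz": 0.15,"claw": -1},
    {"ax": 0,"ay": 0,"az": 0,"dx": 0,"dy": 0,"dz": 0.15,"claw": -1},
    {"ax": 0,"ay": 0,"az": 0,"dx": 0,"dy": 0,"dz": 0,"claw": -1}
  ]
}}

```text
clock: 16.68
ee_pos: [0.5479, -0.1001, 0.1557]
eef_rot: [0.725, 0.688, 0.0, 0.0]
force: [-0.6, 0.2, 0.3]
width: 0.0149
grip_force: 59.7
```

Force rose about 5 N near z 0.157, where the catch ramps begin. I'd expect board touch near 0.145 and the snap near 0.139.

>>> {"fn": "servo_tool", "kwargs": {
  "steps": [
    {"ax": 0,"ay": 0,"az": 0,"dx": 0,"dy": 0,"dz": 0.1,"claw": -1},
    {"ax": 0,"ay": 0,"az": 0,"dx": 0,"dy": 0,"dz": 0,"claw": -1}
  ]
}}

```text
clock: 16.92
ee_pos: [0.5479, -0.1002, 0.1547]
eef_rot: [0.725, 0.688, 0.0, 0.0]
force: [-1.0, 0.8, 3.4]
width: 0.015
grip_force: 60.1
```

>>> {"fn": "servo_tool", "kwargs": {
  "steps": [
    {"ax": 0,"ay": 0,"az": 0,"dx": 0,"dy": 0,"dz": 0.1,"claw": -1},
    {"ax": 0,"ay": 0,"az": 0,"dx": 0,"dy": 0,"dz": 0.1,"claw": -1},
    {"ax": 0,"ay": 0,"az": 0,"dx": 0,"dy": 0,"dz": 0,"claw": -1}
  ]
}}

```text
clock: 17.3
ee_pos: [0.5478, -0.1002, 0.1524]
eef_rot: [0.725, 0.688, 0.0, 0.0]
force: [0.2, 0.4, 4.0]
width: 0.0152
grip_force: 60.2
```

```bash
python3 - <<'E'
from h import *
s=get_state();print(s['clock'],s['ee_pos'],s['eef_rot'],s['force'],s['wrist_torque'])
E
```

```text
17.3 [ 0.54777766 -0.10017394  0.15237002] [7.25470873e-01 6.88252846e-01 5.79030604e-05 1.69016315e-04] [0.21438567 0.35066358 4.03252811] [ 0.01482553 -0.00847475  0.00325255]
```

>>> {"fn": "servo_tool", "kwargs": {
  "steps": [
    {"ax": 0,"ay": 0,"az": 0,"dx": 0,"dy": 0,"dz": 0.1,"claw": -1},
    {"ax": 0,"ay": 0,"az": 0,"dx": 0,"dy": 0,"dz": 0.1,"claw": -1},
    {"ax": 0,"ay": 0,"az": 0,"dx": 0,"dy": 0,"dz": 0,"claw": -1}
  ]
}}

```text
clock: 17.68
ee_pos: [0.5473, -0.1, 0.1496]
eef_rot: [0.725, 0.688, -0.0, -0.001]
force: [-0.2, -0.9, -3.2]
width: 0.0153
grip_force: 59.3
```

>>> {"fn": "servo_tool", "kwargs": {
  "steps": [
    {"ax": 0,"ay": 0,"az": 0,"dx": 0,"dy": 0,"dz": 0.1,"claw": -1},
    {"ax": 0,"ay": 0,"az": 0,"dx": 0,"dy": 0,"dz": 0.1,"claw": -1},
    {"ax": 0,"ay": 0,"az": 0,"dx": 0,"dy": 0,"dz": 0,"claw": -1}
  ]
}}

```text
clock: 18.05
ee_pos: [0.5475, -0.1, 0.148]
eef_rot: [0.725, 0.688, -0.0, -0.0]
force: [0.2, -0.2, -2.8]
width: 0.0148
grip_force: 59.1
```

>>> {"fn": "servo_tool", "kwargs": {
  "steps": [
    {"ax": 0,"ay": 0,"az": 0,"dx": 0,"dy": 0,"dz": 0.1,"claw": -1},
    {"ax": 0,"ay": 0,"az": 0,"dx": 0,"dy": 0,"dz": 0.1,"claw": -1},
    {"ax": 0,"ay": 0,"az": 0,"dx": 0,"dy": 0,"dz": 0,"claw": -1}
  ]
}}

```text
clock: 18.42
ee_pos: [0.5476, -0.1001, 0.1462]
eef_rot: [0.725, 0.688, -0.0, -0.0]
force: [-0.3, 0.3, -3.3]
width: 0.0151
grip_force: 59.3
```

>>> {"fn": "servo_tool", "kwargs": {
  "steps": [
    {"ax": 0,"ay": 0,"az": 0,"dx": 0,"dy": 0,"dz": 0.1,"claw": -1},
    {"ax": 0,"ay": 0,"az": 0,"dx": 0,"dy": 0,"dz": 0,"claw": -1}
  ]
}}

```text
clock: 18.68
ee_pos: [0.5478, -0.1001, 0.1455]
eef_rot: [0.725, 0.688, 0.0, 0.0]
force: [-0.4, -1.1, -0.1]
width: 0.0149
grip_force: 59.6
```

>>> {"fn": "servo_tool", "kwargs": {
  "steps": [
    {"ax": 0,"ay": 0,"az": 0,"dx": 0,"dy": 0,"dz": 0.1,"claw": -1},
    {"ax": 0,"ay": 0,"az": 0,"dx": 0,"dy": 0,"dz": 0,"claw": -1}
  ]
}}

```text
clock: 18.92
ee_pos: [0.5478, -0.1002, 0.1447]
eef_rot: [0.725, 0.688, 0.0, 0.0]
force: [-0.8, 0.6, 3.4]
width: 0.0151
grip_force: 60.3
```

>>> {"fn": "servo_tool", "kwargs": {
  "steps": [
    {"ax": 0,"ay": 0,"az": 0,"dx": 0,"dy": 0,"dz": 0.1,"claw": -1},
    {"ax": 0,"ay": 0,"az": 0,"dx": 0,"dy": 0,"dz": 0,"claw": -1}
  ]
}}

```text
clock: 19.18
ee_pos: [0.5478, -0.1002, 0.1437]
eef_rot: [0.725, 0.688, 0.0, 0.0]
force: [-1.4, 0.9, 5.7]
width: 0.0151
grip_force: 60.4
```

>>> {"fn": "servo_tool", "kwargs": {
  "steps": [
    {"ax": 0,"ay": 0,"az": 0,"dx": 0,"dy": 0,"dz": 0.1,"claw": -1},
    {"ax": 0,"ay": 0,"az": 0,"dx": 0,"dy": 0,"dz": 0,"claw": -1}
  ]
}}

```text
clock: 19.42
ee_pos: [0.5478, -0.1001, 0.1428]
eef_rot: [0.725, 0.688, 0.0, 0.0]
force: [-1.4, -0.4, 6.4]
width: 0.0147
grip_force: 60.5
```

>>> {"fn": "servo_tool", "kwargs": {
  "steps": [
    {"ax": 0,"ay": 0,"az": 0,"dx": 0,"dy": 0,"dz": 0.1,"claw": -1},
    {"ax": 0,"ay": 0,"az": 0,"dx": 0,"dy": 0,"dz": 0,"claw": -1}
  ]
}}

```text
clock: 19.68
ee_pos: [0.5478, -0.1002, 0.1419]
eef_rot: [0.725, 0.688, 0.0, 0.0]
force: [-2.1, 0.1, 7.5]
width: 0.0151
grip_force: 60.7
```

>>> {"fn": "servo_tool", "kwargs": {
  "steps": [
    {"ax": 0,"ay": 0,"az": 0,"dx": 0,"dy": 0,"dz": 0.1,"claw": -1},
    {"ax": 0,"ay": 0,"az": 0,"dx": 0,"dy": 0,"dz": 0,"claw": -1}
  ]
}}

```text
clock: 19.92
ee_pos: [0.5478, -0.1002, 0.1411]
eef_rot: [0.725, 0.688, 0.0, 0.001]
force: [-1.9, 0.4, 8.8]
width: 0.0146
grip_force: 60.9
```

>>> {"fn": "servo_tool", "kwargs": {
  "steps": [
    {"ax": 0,"ay": 0,"az": 0,"dx": 0,"dy": 0,"dz": 0.1,"claw": -1},
    {"ax": 0,"ay": 0,"az": 0,"dx": 0,"dy": 0,"dz": 0,"claw": -1}
  ]
}}

```text
clock: 20.18
ee_pos: [0.5478, -0.1001, 0.1395]
eef_rot: [0.725, 0.688, 0.0, 0.0]
force: [-1.4, 0.6, 5.0]
width: 0.0147
grip_force: 60.4
```

>>> {"fn": "servo_tool", "kwargs": {
  "steps": [
    {"ax": 0,"ay": 0,"az": 0,"dx": 0,"dy": 0,"dz": 0.05,"claw": -1},
    {"ax": 0,"ay": 0,"az": 0,"dx": 0,"dy": 0,"dz": 0,"claw": -1}
  ]
}}

```text
clock: 20.42
ee_pos: [0.5479, -0.1002, 0.1395]
eef_rot: [0.725, 0.688, 0.0, 0.0]
force: [-2.0, 0.3, 9.1]
width: 0.0152
grip_force: 61.0
```

>>> {"fn": "servo_tool", "kwargs": {
  "steps": [
    {"ax": 0,"ay": 0,"az": 0,"dx": 0,"dy": 0,"dz": 0.05,"claw": -1},
    {"ax": 0,"ay": 0,"az": 0,"dx": 0,"dy": 0,"dz": 0,"claw": -1}
  ]
}}

```text
clock: 20.68
ee_pos: [0.5479, -0.1002, 0.1391]
eef_rot: [0.725, 0.688, 0.0, 0.001]
force: [-2.4, 0.9, 9.2]
width: 0.0148
grip_force: 61.1
```

>>> {"fn": "servo_tool", "kwargs": {
  "steps": [
    {"ax": 0,"ay": 0,"az": 0,"dx": 0,"dy": 0,"dz": 0.05,"claw": -1},
    {"ax": 0,"ay": 0,"az": 0,"dx": 0,"dy": 0,"dz": 0,"claw": -1}
  ]
}}

```text
clock: 20.92
ee_pos: [0.5478, -0.1002, 0.1386]
eef_rot: [0.725, 0.688, 0.0, 0.001]
force: [-2.9, 1.0, 10.2]
width: 0.0152
grip_force: 61.1
```

>>> {"fn": "servo_tool", "kwargs": {
  "steps": [
    {"ax": 0,"ay": 0,"az": 0,"dx": 0,"dy": 0,"dz": 0.05,"claw": -1},
    {"ax": 0,"ay": 0,"az": 0,"dx": 0,"dy": 0,"dz": 0,"claw": -1}
  ]
}}

```text
clock: 21.18
ee_pos: [0.5479, -0.1002, 0.1382]
eef_rot: [0.725, 0.688, 0.0, 0.001]
force: [-2.1, 0.3, 11.5]
width: 0.015
grip_force: 61.2
```

```bash
python3 look.py r4 265 120 215 110
```

```text
21.175 [ 0.5479 -0.1002  0.1382] [0.7254 0.6883 0.0002 0.0006] yaw 86.9904881977486 [-2.0681  0.2822 11.4899] [ 0.1723  0.5814 -0.0061] 61.231101751327515
```

View pics/r4.png

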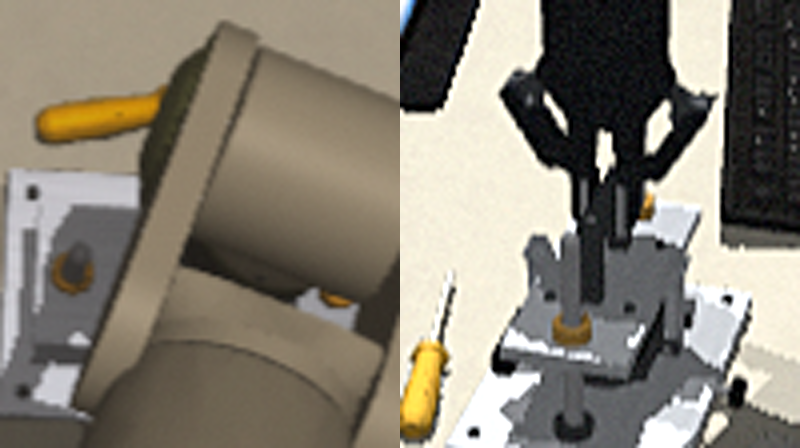

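The plate is on the nest, with rods through both bushes. The side view's -x catch is at (385,118) and the +x catch at (350,115). One drop was felt, but the y moment suggests only one side may have snapped, so I'll press a little further.

>>> {"fn": "servo_tool", "kwargs": {
  "steps": [
    {"ax": 0,"ay": 0,"az": 0,"dx": 0,"dy": 0,"dz": 0.05,"claw": -1},
    {"ax": 0,"ay": 0,"az": 0,"dx": 0,"dy": 0,"dz": 0,"claw": -1}
  ]
}}

```text
clock: 21.72
ee_pos: [0.5479, -0.1002, 0.1378]
eef_rot: [0.725, 0.688, 0.0, 0.001]
force: [-3.6, 0.2, 10.6]
width: 0.0153
grip_force: 61.3
```

```bash
python3 - <<'E'
from h import *
s=get_state();print(s['clock'],s['ee_pos'],s['eef_rot'],s['force'],s['wrist_torque'])
for n in('r2','r3','r4'): pass
d={n:np.load(n+'.npz')['S'] for n in('r3','r4')}
c=lambda im,x,y,w,h:cv2.resize(im[y:y+h,x:x+w],(400,400),interpolation=cv2.INTER_CUBIC)
cv2.imwrite('pics/c.png',np.clip(np.hstack([c(d['r3'],240,160,55,55),c(d['r4'],240,160,55,55)])*1.8,0,255).astype('uint8'))
E
```

```text
21.725 [ 0.54787282 -0.10017277  0.1377946 ] [7.25432202e-01 6.88293306e-01 2.50530410e-04 6.18504353e-04] [-3.60855278  0.16915847 10.62767542] [ 0.14093573  0.64565337 -0.0465769 ]
```

View pics/c.png

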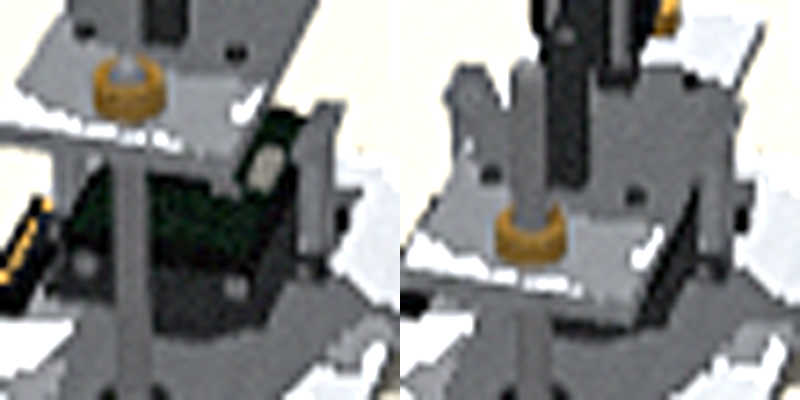

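>>> {"fn": "servo_tool", "kwargs": {
  "steps": [
    {"ax": 0,"ay": 0,"az": 0,"dx": 0,"dy": 0,"dz": 0.05,"claw": -1},
    {"ax": 0,"ay": 0,"az": 0,"dx": 0,"dy": 0,"dz": 0,"claw": -1}
  ]
}}

```text
clock: 21.98
ee_pos: [0.5479, -0.1002, 0.1374]
eef_rot: [0.725, 0.688, 0.0, 0.001]
force: [-3.7, 0.4, 12.4]
width: 0.0148
grip_force: 61.5
```

>>> {"fn": "servo_tool", "kwargs": {
  "steps": [
    {"ax": 0,"ay": 0,"az": 0,"dx": 0,"dy": 0,"dz": 0.05,"claw": -1},
    {"ax": 0,"ay": 0,"az": 0,"dx": 0,"dy": 0,"dz": 0,"claw": -1}
  ]
}}

```text
clock: 22.22
ee_pos: [0.548, -0.1002, 0.1374]
eef_rot: [0.725, 0.688, 0.0, 0.001]
force: [-4.3, 1.9, 16.5]
width: 0.0148
grip_force: 62.0
```

```bash
python3 - <<'E'
from h import *
s=get_state();print(s['clock'],s['ee_pos'],s['eef_rot'],s['force'],s['wrist_torque'])
E
```

```text
22.225 [ 0.54795754 -0.10019627  0.13739066] [7.25418330e-01 6.88307506e-01 3.56058347e-04 9.47169884e-04] [-4.25210844  1.87541388 16.51084321] [0.32360759 0.87065526 0.02320049]
```

Hard stop reached at 16 N. I'll back off and check that the plate is held by the catches.

>>> {"fn": "servo_tool", "kwargs": {
  "steps": [
    {"ax": 0,"ay": 0,"az": 0,"dx": 0,"dy": 0,"dz": -0.1,"claw": -1},
    {"ax": 0,"ay": 0,"az": 0,"dx": 0,"dy": 0,"dz": -0.1,"claw": -1},
    {"ax": 0,"ay": 0,"az": 0,"dx": 0,"dy": 0,"dz": 0,"claw": -1}
  ]
}}

```text
clock: 22.6
ee_pos: [0.5479, -0.1002, 0.1388]
eef_rot: [0.725, 0.688, 0.0, 0.001]
force: [-2.3, 0.4, 9.5]
width: 0.0151
grip_force: 61.1
```

>>> {"fn": "servo_tool", "kwargs": {
  "steps": [
    {"ax": 0,"ay": 0,"az": 0,"dx": 0,"dy": 0,"dz": -0.1,"claw": -1},
    {"ax": 0,"ay": 0,"az": 0,"dx": 0,"dy": 0,"dz": 0,"claw": -1}
  ]
}}

```text
clock: 22.85
ee_pos: [0.5478, -0.1002, 0.1395]
eef_rot: [0.725, 0.688, 0.0, 0.0]
force: [-2.7, 0.6, 8.7]
width: 0.015
grip_force: 61.0
```

>>> {"fn": "servo_tool", "kwargs": {
  "steps": [
    {"ax": 0,"ay": 0,"az": 0,"dx": 0,"dy": 0,"dz": -0.1,"claw": -1},
    {"ax": 0,"ay": 0,"az": 0,"dx": 0,"dy": 0,"dz": 0,"claw": -1}
  ]
}}

```text
clock: 23.1
ee_pos: [0.5478, -0.1001, 0.1396]
eef_rot: [0.725, 0.688, 0.0, -0.0]
force: [1.4, -0.3, 0.3]
width: 0.0148
grip_force: 59.8
```

```bash
python3 - <<'E'
from h import *
s=get_state();print(s['clock'],s['ee_pos'],s['eef_rot'],s['force'],s['wrist_torque'])
E
```

```text
23.1 [ 0.54776366 -0.1001168   0.13956939] [ 7.25465057e-01  6.88258998e-01  3.80567607e-05 -3.81869714e-05] [ 1.41948548 -0.25810126  0.30976219] [-0.04365342 -0.1286738  -0.02123153]
```

The plate stayed at 0.1396 while the push fell from 8.7 to 0.3 N, with the moment near zero, so both catches hold. Releasing now.

>>> {"fn": "servo_tool", "kwargs": {
  "steps": [
    {"ax": 0,"ay": 0,"az": 0,"dx": 0,"dy": 0,"dz": 0,"claw": -0.4},
    {"ax": 0,"ay": 0,"az": 0,"dx": 0,"dy": 0,"dz": 0,"claw": -0.4},
    {"ax": 0,"ay": 0,"az": 0,"dx": 0,"dy": 0,"dz": 0,"claw": -0.4},
    {"ax": 0,"ay": 0,"az": 0,"dx": 0,"dy": 0,"dz": 0,"claw": -0.4}
  ]
}}

```text
clock: 23.6
ee_pos: [0.5476, -0.1001, 0.1398]
eef_rot: [0.725, 0.688, -0.0, -0.0]
force: [-0.0, -0.1, -0.1]
width: 0.0255
grip_force: 0.0
```

>>> {"fn": "servo_tool", "kwargs": {
  "steps": [
    {"ax": 0,"ay": 0,"az": 0,"dx": 0,"dy": 0,"dz": -1,"claw": -0.4},
    {"ax": 0,"ay": 0,"az": 0,"dx": 0,"dy": 0,"dz": -2,"claw": -0.4},
    {"ax": 0,"ay": 0,"az": 0,"dx": 0,"dy": 0,"dz": -3,"claw": -0.4},
    {"ax": 0,"ay": 0,"az": 0,"dx": 0,"dy": 0,"dz": -4,"claw": -0.4},
    {"ax": 0,"ay": 0,"az": 0,"dx": 0,"dy": 0,"dz": -4,"claw": -0.4},
    {"ax": 0,"ay": 0,"az": 0,"dx": 0,"dy": 0,"dz": -2,"claw": -0.4},
    {"ax": 0,"ay": 0,"az": 0,"dx": 0,"dy": 0,"dz": 0,"claw": -0.4}
  ]
}}

```text
clock: 24.48
ee_pos: [0.5479, -0.1002, 0.3016]
eef_rot: [0.725, 0.688, 0.001, 0.002]
force: [0.8, -0.4, -0.4]
width: 0.0254
grip_force: 0.0
```

```bash
python3 look.py r5 265 120 215 110; python3 - <<'E'
from h import *
a=np.load('r4.npz')['S'];b=np.load('r5.npz')['S']
# gold bush A centroid in side, held-pressed vs released
for im in(a,b):
    p=im[180:205,245:270]; g=np.clip(p[...,2]-p[...,0]-25,0,None); y,x=np.mgrid[:25,:25]; print((g*x).sum()/g.sum()+245,(g*y).sum()/g.sum()+180)
E
```

```text
24.475 [ 0.5479 -0.1002  0.3016] [0.7254 0.6883 0.0008 0.0017] yaw 86.98902738419778 [ 0.7823 -0.366  -0.3736] [-0.0361 -0.0494  0.0182] 0.0
257.401724137931 192.3296551724138
257.39003831417625 191.83333333333334
```

```bash
python3 -c "
from workcell import *
print(close_job())"
```

```text
the job is handed in; nothing more can be done
None
```

The plate is threaded on both rods, pressed to the hard stop at about 22 N on the fixture, held by both catches on a pull check (one snap felt), released, and handed in at about 24.5 s.

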